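# Slide the tall ink crate home into its bay

### The job

Push the tall crate of ink bottles across the table into the low wooden bay beside it until it is fully home, flat against the bay's back rail. Push it with the fingers low down on its dark plinth only, so that it slides upright and never rocks or lifts; keep off the crate's upper part and leave the mug, ink pot and paperweight where they stand. Leave the crate standing there and draw the hand clear.

Things in the scene. Friction and masses are not known exactly. Their poses are not given: they have to be found in the camera images.
- crate: tall loose crate, heavy: 1.2 to 2 kg (15 N slides it), 190 mm tall. Its lowest 55 mm is a dark plinth, a block 105 mm along x by 130 mm along y: the part to push. Origin at the centre of the underside, z up; x points into the bay, so the face to push is the flat one at x = -52.5 mm, turned away from the bay. It slides on the table; pushed higher than about 75 mm up it tips
- crate_upper: upper part of the same crate, fixed on the plinth: pale plywood with ink bottles in its top, 78 mm along x by 104 mm along y by 135 mm tall, set back 13 mm from the plinth's faces. Origin at the centre of its underside, 55 mm above the table; axes as the crate's. Not to be touched
- bay: low wooden bay fixed to the table left of the crate, mouth towards it, no floor. Its origin is where the crate's origin lies when home, with the same axes: x from the mouth to the back rail, y across. Back rail 45 mm tall, inner face at x = +52.5 mm. Side rails 28 mm tall, 16 mm thick, inner faces at y = +-75 mm from x = -50 mm to the back: 10 mm free each side of the crate
- bay_mouth (a point): middle of the bay's mouth at table height, 88 mm before the bay's origin, axes as the bay's. 28 mm tall guides flare from the side rails out to the mouth, about 200 mm wide. The crate starts before it, its centre 180 to 260 mm short of home, up to 20 mm to one side and turned up to 0.15 rad from the bay
- mug: white mug, 90 mm tall, 76 mm across, with a handle; bystander; origin at the centre of its underside
- inkpot: small ink jar with a black cap, 60 mm tall, 54 mm across; bystander; origin at the centre of its underside
- paperweight: brass paperweight with a small knob, 50 mm tall, 60 mm across; bystander; origin at the centre of its underside
Things that resemble listed ones, but are neither listed nor needed, are in the scene too. Leave any green or red look-alike of the crate alone.

How it is judged:
By the outcome, as a careful person would: the job done as asked, in the order asked, and still so for the second after the job is handed in, with the robot touching nothing.
It also fails if it takes over 50 s, if anything falls off the work surface, if the arm or the gripper's body presses on something with over 40 N, if the wrist force passes 120 N, or if a joint passes its speed limit or range.

### The arm

A 6-joint arm with a two-finger parallel gripper is mounted at the origin on the work surface. World frame = base frame: x ahead of the robot, y to its left, z up, the work surface at z = 0. Lengths are in mm, angles in degrees, forces in N, time in s.
With the tool pointing down it reaches from about 300 to 850 mm from the base axis. Payload 4.2 kg.
Tool frame: the origin (TCP) lies on the mounting face of the last link; the fingertips stand 191 mm ahead of it and the grasp point (between the pads) lies 172 mm ahead of it; z points along the fingers, y is the direction in which the jaws open and shut (so a half turn about z gives the same grasp; the last joint's range is limited). The gripper opens to 91 mm and grips with 3 to 60 N. Pads are 32 mm wide; open, the fingers measure 118 mm over their backs; the gripper's body (76 mm by 178 mm) begins 60 mm behind the grasp point.
Start: joints at [-68.87, 18.312, 89.639, -0, 72.044, -1.146], TCP at [217.968, -532.083, 404.776] pointing down, gripper open.
Joint ranges: [-177.97, 177.97], [-48.28, 115.42], [12.27, 149.76], [-77.06, 257.06], [2.81, 150.46], [-146.56, 146.56]. Speed limits (degrees/s): [147.25, 147.25, 180, 180, 180, 180].

### API

Orientations are given as [roll, pitch, yaw] about the fixed x, y, z axes, in that order (R = Rz(yaw) Ry(pitch) Rx(roll)).
In Python, from workcell import env gives the robot as it stands.
- The arm moves only by the shell command python3 -m handwheel 'ROWS' [FORCE]. ROWS is JSON, a list of rows, each an object with "gripper": the opening in per cent of the stroke, from 0 (shut) to 100 (fully open); "travel": the shift along the tool's x, y, z in m, a list of three; "twist": the turn about the tool's z in rad. In form: [{"gripper": gripper, "travel": [x, y, z], "twist": twist}, ...]. A call has 1 to 5 rows; each row shifts and turns the commanded pose from where the row before left it, along the tool's axes as they then stand; what a row does not reach is not made up. A row lasts 1/12 s, in which the tool goes at most 41.7 mm and 7.16 degrees, less where a joint would pass 70% of its speed; a pose out of reach is approached as far as the arm can. A call with a gripper value outside its range is refused whole. The fingers move at their own pace and stop on an object; FORCE is the grip in N (left out, the last holds). Time passes only in rows, so rows that do not move let the fingers close. It gives the time, the measured TCP pose, the force and the opening at its end, in the units of the state.
- env.state(): the state, without advancing time (a new reading comes with each control period).
- env.grab_frame(name): name is "scene" or "top"; returns a dict with "frame" (384x512x3 uint8, red, green, blue), "intrinsics" (3x3 intrinsics, pixels), "extrinsics" (4x4, takes a point from camera to world coordinates). Camera axes: x right, y down, z forward; pixel columns grow to the right and rows downward; lengths in mm; the calibration is good to about 2 mm. A picture is of the moment at which its call begins. There is no depth.
- env.job_done(): hands the job in, once; it reports no verdict.
Trained networks look in the newest picture that a camera, given by its name, has taken for a name from the list of things; names that differ only in an ending like _2 or _b are one class to them, and where a whole thing is asked for, a point or a joint stands for the part that bears it (a point fixed in the world has none). Each returns a list of dicts, best first, with "confidence" (0 to 1); they miss things now and then, are a little off and sometimes report something else, mostly with a low value. They report only what shows in the picture. A call takes as long as a camera call. They do not tell look-alikes from the thing itself.
- env.trace(camera, thing): "pixels" (384x512 bool, what is visible of it) and "uv" ([column, row] in pixels, amid what is visible of it).
- env.pinpoint(camera, thing): "uv" ([column, row] in pixels: a listed point, or the origin of a listed thing).
The state is a dict: "time_s": time; "qpos": joint angles; "qvel": joint speeds; "effort": joint torques, N m; "ee_pos": TCP position; "ee_rot": TCP orientation; "force": force on the tool from outside, world axes, zero at the start; "torque": the same for the moment, N m; "gripper_width": finger opening in mm.
Only numpy, scipy, OpenCV 4.12 (cv2) and the standard library are available. Lean on these libraries where they do the work, as an engineer would, in place of code of your own. Each camera call takes 0.05 s, during which the arm holds its last target. There are 200 camera calls.

## Working session

There is one attempt and no reset: what is moved stays moved. The work goes in short steps, Python scripts to look and compute and a shell command to move; the robot and the scene stay as the last step left them, time stands still between calls to the robot, and variables do not carry over. Pictures are saved under pics/ and viewed, about 8 in all and at most 12, crops included, and the job is handed in when it is done.

```bash
mkdir -p pics
cat > h.py <<'E'
from workcell import env
import numpy as np, cv2
def snap(cam,fn=None):
    f=env.grab_frame(cam)
    if fn: cv2.imwrite('pics/'+fn,f['frame'][:,:,::-1])
    return f
def w(f,uv,z):
    K=np.array(f['intrinsics']);T=np.array(f['extrinsics'])
    d=T[:3,:3]@np.linalg.inv(K)@np.array([uv[0],uv[1],1.]);o=T[:3,3]
    return o+d*(z-o[2])/d[2]
def p(f,X):
    K=np.array(f['intrinsics']);T=np.array(f['extrinsics'])
    c=K@(np.linalg.inv(T)@np.r_[X,1.])[:3];return c[:2]/c[2]
E
python3 - <<'E'
from h import *
ims=[]
for c in ['scene','top']:
    f=snap(c);ims.append(f['frame']);print(c,np.array(f['extrinsics']).round(2).tolist())
    for t,z in [('crate',0),('crate_upper',55),('bay',0),('bay_mouth',0),('mug',0),('inkpot',0),('paperweight',0)]:
        for r in env.pinpoint(c,t)[:3]: print(t,np.round(r['uv'],1),round(r['confidence'],2),w(f,r['uv'],z).round(0))
cv2.imwrite('pics/a.png',cv2.resize(ims[0],(800,600))[:,:,::-1]);cv2.imwrite('pics/b.png',cv2.resize(ims[1],(800,600))[:,:,::-1])
s=env.state();print(s['time_s'],s['ee_rot'],s['force'],s['gripper_width'])
E
```

```text
scene [[-0.64, 0.49, -0.6, 1234.24], [0.77, 0.41, -0.49, 575.73], [0.01, -0.77, -0.64, 808.69], [0.0, 0.0, 0.0, 1.0]]
crate [137.7 202.7] 0.86 [ 731. -258.    0.]
crate [296.1 322.7] 0.71 [762. 287.  -0.]
crate [218.4 175.1] 0.7 [ 506. -176.    0.]
crate_upper [298.6 305.8] 0.89 [760. 287.  55.]
crate_upper [133.3 188. ] 0.77 [ 736. -256.   55.]
crate_upper [257.7 132.1] 0.69 [ 324. -180.   55.]
bay [290.2 212.9] 0.69 [503.  79.   0.]
mug [187.9 231. ] 0.89 [720. -78.  -0.]
inkpot [228.3 254.8] 0.73 [714.  54.   0.]
paperweight [329.6 243.2] 0.92 [529. 217.   0.]
top [[-0.03, -0.99, 0.16, 363.56], [-1.0, 0.03, -0.02, 31.79], [0.02, -0.16, -0.99, 1109.07], [0.0, 0.0, 0.0, 1.0]]
crate [324.  200.8] 0.95 [ 504. -184.    0.]
crate [150.9 111.1] 0.89 [760. 271.   0.]
crate [329.4 272.7] 0.84 [ 318. -187.    0.]
crate_upper [334.5 271.4] 0.93 [ 323. -189.   55.]
crate_upper [143.4 102.2] 0.92 [765. 278.  55.]
crate_upper [350.7 112.6] 0.84 [ 724. -256.   55.]
inkpot [229.4 126.1] 0.56 [713.  60.   0.]
paperweight [171.2 198.5] 0.92 [521. 216.   0.]
paperweight [284.7 122.5] 0.18 [720. -90.   0.]
0.8 [ 1.79993833e+02 -6.85457646e-04  2.22761103e+01] [-0.88490639 -0.4594838   0.01251041] 91.11680676811142
```

View pics/a.png

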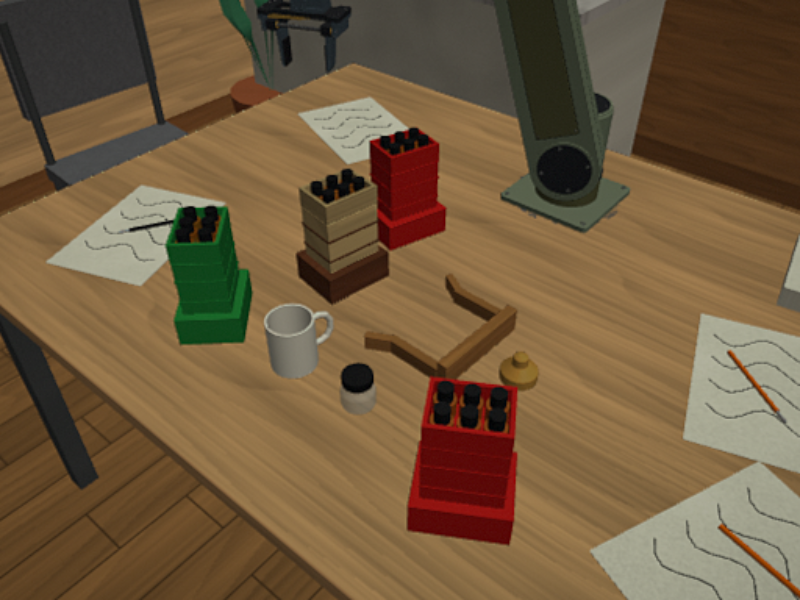

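View pics/b.png

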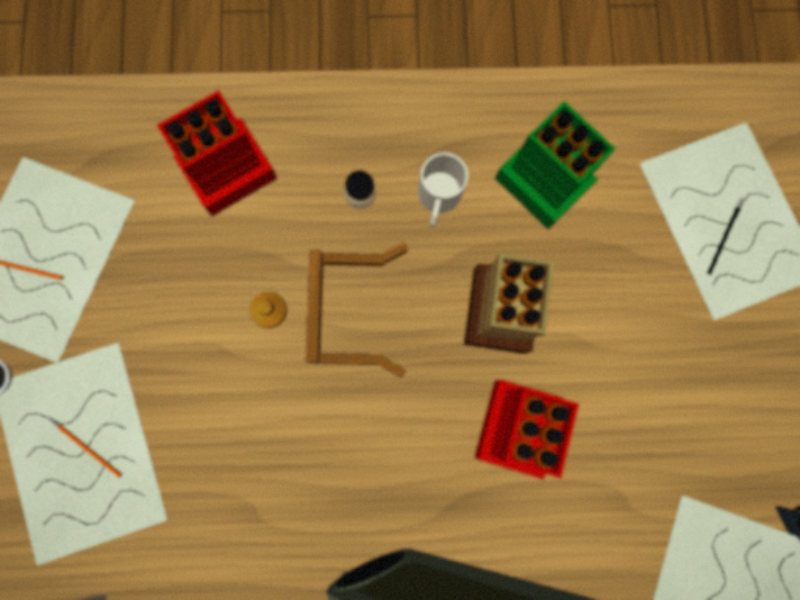

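The pale plywood crate on the dark brown plinth, at scene (343,235) and top (510,300) in the 800x600 pictures, fits the description. The red ones at top (528,428) and (217,152) and the green one at (555,165) are look-alikes. I'll check it in an enlarged crop and fit the poses.

Run:
```python
from h import *
f=snap('top');im=f['frame']
c=cv2.resize(im[145:245,185:375],None,fx=4,fy=4,interpolation=cv2.INTER_CUBIC)
cv2.imwrite('pics/c.png',c[:,:,::-1])
g=snap('scene')
for cam,ff in (('top',f),('scene',g)):
  for t in ['crate','bay','crate_upper']:
    for r in env.trace(cam,t)[:4]:
        v,u=np.nonzero(r['pixels']);print(cam,t,r['confidence'],np.round(r['uv']),u.min(),u.max(),v.min(),v.max(), len(u))
```

```text
top crate 0.83 [335. 276.] 304 370 243 306 3058
top crate 0.83 [140.  97.] 101 177 58 138 3399
top crate 0.72 [358. 107.] 318 394 66 146 3355
top crate 0.56 [329. 196.] 297 353 162 227 3044
top bay 0.77 [209. 195.] 196 260 157 240 1430
top crate_upper 0.98 [357. 100.] 328 393 66 134 2556
top crate_upper 0.92 [342. 271.] 314 370 248 305 2286
top crate_upper 0.89 [136.  93.] 102 166 60 124 2452
top crate_upper 0.57 [329. 193.] 306 354 163 218 2225
scene crate 0.97 [216. 150.] 190 248 108 194 3769
scene crate 0.97 [258. 119.] 235 285 82 159 3047
scene crate 0.95 [130. 177.] 105 161 131 220 3941
scene crate 0.75 [298. 298.] 260 330 242 348 6349
scene bay 0.93 [296. 219.] 233 329 177 241 1844
scene bay 0.22 [227. 248.] 218 240 233 265 605
scene crate_upper 0.88 [258. 111.] 236 280 82 140 2104
scene crate_upper 0.82 [218. 138.] 191 241 108 173 2597
scene crate_upper 0.79 [298. 282.] 267 330 242 325 4564
scene crate_upper 0.78 [128. 168.] 106 152 132 200 2635
```

View pics/c.png

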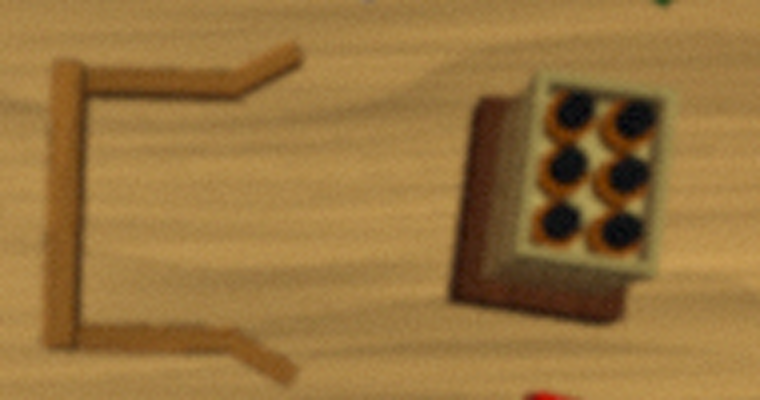

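```bash
cat > fit.py <<'E'
from h import *
from scipy.optimize import minimize
def prism(pts,z0,z1): return np.array([[x,y,z] for z in (z0,z1) for x,y in pts],float)
R=lambda a,b,c,d:[(a,c),(b,c),(b,d),(a,d)]
CR=[prism(R(-52.5,52.5,-65,65),0,55),prism(R(-39,39,-52,52),55,190)]
BAY=[prism(R(52.5,68.5,-91,91),0,45)]
for s in (1,-1):
    BAY+=[prism(R(-50,52.5,s*75,s*91),0,28),prism([(-50,s*75),(-50,s*91),(-88,s*116),(-88,s*100)],0,28)]
def tow(q,P):
    c,s=np.cos(q[2]),np.sin(q[2]);return np.c_[P[:,0]*c-P[:,1]*s+q[0],P[:,0]*s+P[:,1]*c+q[1],P[:,2]]
def render(f,q,M,S=4):
    m=np.zeros((384*S,512*S),np.uint8)
    for P in M:
        uv=np.array([p(f,X) for X in tow(q,P)])
        cv2.fillConvexPoly(m,cv2.convexHull(np.round((uv+.5)*S).astype(np.int32)),255)
    return cv2.resize(m,(512,384),interpolation=cv2.INTER_AREA)/255.
def fit(obs,M,q0):
    sc=np.array([10,10,.1])
    def cost(d):
        q=q0+d*sc;return sum(np.abs(render(f,q,M)-m).sum()/m.sum() for f,m in obs)
    r=None;d=np.zeros(3)
    for st in (2,.5):
        r=minimize(cost,d,method='Nelder-Mead',options=dict(initial_simplex=d+np.vstack([np.zeros(3),st*np.eye(3)]),xatol=.02,fatol=1e-4));d=r.x
    return q0+d*sc,r.fun
def mask(cam,t,pt,tries=3):
    for _ in range(tries):
        f=snap(cam)
        L=[r for r in env.trace(cam,t) if np.hypot(*(np.array(r['uv'])-pt))<30]
        if L: return f,L[0]['pixels'].astype(float)
def loc(t,M,q0,uvs,cams=('top','scene')):
    obs=[o for o in (mask(c,t,uvs[c]) for c in cams) if o]
    for o in obs: print(t,'single',[np.round(v,3) for v in fit([o],M,q0)])
    q,e=fit(obs,M,q0);print(t,'both',q.round(3),round(e,3));return q
def rel(b,c):
    v=c[:2]-b[:2];a=b[2];return np.array([v@[np.cos(a),np.sin(a)],v@[-np.sin(a),np.cos(a)],c[2]-b[2]])
E
cat > m.py <<'E'
from fit import *
b=loc('bay',BAY,np.array([503,85,1.57]),{'top':(209,195),'scene':(296,219)})
c=loc('crate',CR,np.array([504,-160,1.5]),{'top':(329,196),'scene':(216,150)})
print('rel',rel(b,c))
np.save('b.npy',b);np.save('c.npy',c)
for t,z in (('mug',0),('inkpot',0),('paperweight',0)): pass
E
python3 m.py
```

```text
bay single [array([518.492,  75.619,   1.523]), np.float64(0.27)]
bay single [array([517.587,  77.367,   1.521]), np.float64(0.156)]
bay both [518.692  76.164   1.519] 0.442
crate single [array([ 508.29 , -171.409,    1.392]), np.float64(0.024)]
crate single [array([ 508.104, -170.667,    1.393]), np.float64(0.031)]
crate both [ 508.177 -171.011    1.392] 0.057
rel [-2.47386923e+02 -2.41564203e+00 -1.26078918e-01]
```

```bash
python3 -m handwheel '[{"gripper":100,"travel":[0.0347,-0.0132,0],"twist":0},{"gripper":100,"travel":[0.0347,-0.0132,0],"twist":0},{"gripper":100,"travel":[0.0347,-0.0132,0],"twist":0},{"gripper":100,"travel":[0.0347,-0.0132,0],"twist":0},{"gripper":100,"travel":[0.0347,-0.0132,0],"twist":0}]'
python3 -m handwheel '[{"gripper":100,"travel":[0.0347,-0.0132,0],"twist":0},{"gripper":100,"travel":[0.0347,-0.0132,0],"twist":0},{"gripper":100,"travel":[0.0347,-0.0132,0],"twist":0},{"gripper":100,"travel":[0.0347,-0.0132,0],"twist":0},{"gripper":100,"travel":[0.0347,-0.0132,0],"twist":0}]'
python3 -m handwheel '[{"gripper":100,"travel":[0,0,0],"twist":-0.12},{"gripper":100,"travel":[0,0,0],"twist":-0.12},{"gripper":100,"travel":[0,0,0],"twist":-0.12},{"gripper":100,"travel":[0,0,0],"twist":-0.12},{"gripper":100,"travel":[0,0,0],"twist":-0.12}]'
python3 -m handwheel '[{"gripper":100,"travel":[0,0,0],"twist":-0.12},{"gripper":100,"travel":[0,0,0],"twist":-0.12},{"gripper":100,"travel":[0,0,0],"twist":-0.12},{"gripper":100,"travel":[0,0,0],"twist":-0.043}]'
python3 - <<'E'
from h import *
s=env.state();print(s['time_s'],np.round(s['qpos'],1))
f=snap('scene');g=snap('top')
a=cv2.resize(f['frame'][0:200,100:300],(400,400));b=cv2.resize(g['frame'][120:320,250:450],(400,400))
cv2.imwrite('pics/d.png',np.hstack([a,b])[:,:,::-1])
E
```

```text
time_s: 2.02
ee_pos: [354.4, -404.0, 404.9]
ee_rot: [180.0, -0.0, 22.2]
force: [0.8, -0.7, 0.5]
gripper_width: 91.3
time_s: 2.43
ee_pos: [490.1, -276.9, 404.9]
ee_rot: [180.0, -0.0, 22.3]
force: [-0.1, -0.4, 0.3]
gripper_width: 91.1
time_s: 2.85
ee_pos: [489.2, -278.2, 404.7]
ee_rot: [180.0, 0.0, 57.0]
force: [-0.0, -0.6, 0.8]
gripper_width: 91.3
time_s: 3.18
ee_pos: [489.0, -278.4, 404.8]
ee_rot: [180.0, 0.0, 80.0]
force: [-0.7, 0.8, 0.0]
gripper_width: 91.3
3.1833 [-30.8  17.2  91.3  -0.   71.5 -20.8]
```

View pics/d.png

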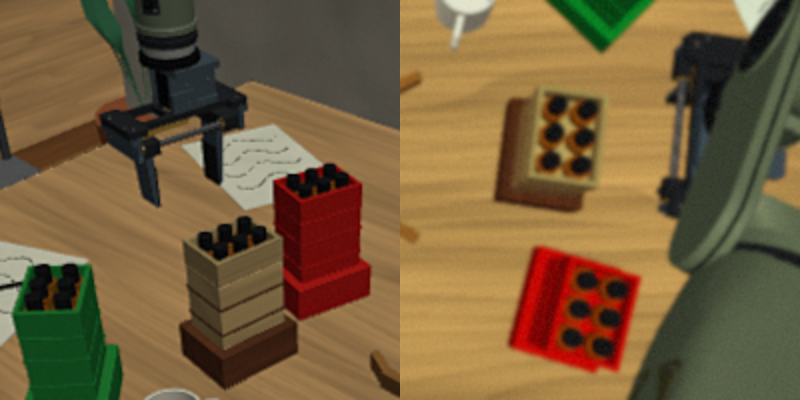

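Run:
```python
from h import *
s=env.state();o=np.array(s['ee_pos']);a=np.radians(80);x=np.array([np.cos(a),np.sin(a),0]);y=np.array([np.sin(a),-np.cos(a),0])
f=snap('scene');g=snap('top')
def ov(f,c0,r0,n,S,quads):
    im=cv2.resize(f['frame'][r0:r0+n,c0:c0+n],None,fx=S,fy=S,interpolation=cv2.INTER_CUBIC).copy()
    for (hx,y0,y1,z),col in quads:
        q=[p(f,o+x*i+y*j-np.array([0,0,z])) for i,j in ((-hx,y0),(hx,y0),(hx,y1),(-hx,y1))]
        cv2.polylines(im,[np.int32([((u-c0+.5)*S,(v-r0+.5)*S) for u,v in q])],True,col,1)
    return im
Q=[((38,-89,89,112),(255,0,0)),((16,45,59,191),(0,255,0)),((16,-59,-45,191),(0,255,0)),((16,45,59,120),(255,255,0)),((16,-59,-45,120),(255,255,0))]
b=np.hstack([ov(f,145,30,80,5,Q),ov(f,145,30,80,5,[])])
c=np.hstack([ov(g,370,125,80,5,Q[:1]),ov(g,370,125,80,5,[])])
cv2.imwrite('pics/e.png',cv2.resize(np.vstack([b[:300],c[:300]]),(800,600))[:,:,::-1])
```

```text
(no output)
```

View pics/e.png

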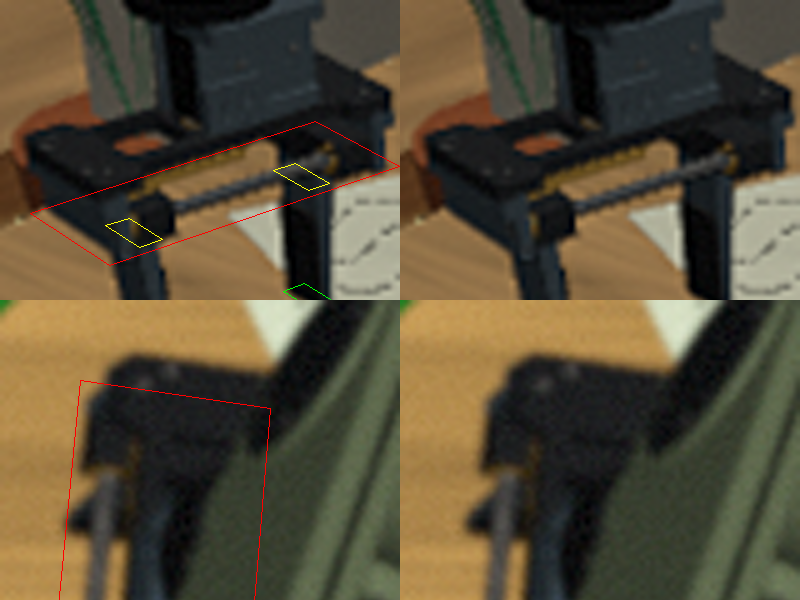

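The gripper body sticks out 22 mm ahead of the finger faces and starts 79 mm above the tips. The crate's upper part is set back only 13 mm, so with the tool vertical the body would hit it before the fingers push the plinth home. I need the tool leaning back about 12–15°. The moves have no tilt axis, but a pose at the edge of reach may tilt the tool outward. I'll go to azimuth about 87° (the push direction) and test this high up in free space.

```bash
for i in 1 2; do :; done
python3 -m handwheel '[{"gripper":100,"travel":[0.0371,-0.0075,-0.005],"twist":0},{"gripper":100,"travel":[0.0371,-0.0075,-0.005],"twist":0},{"gripper":100,"travel":[0.0371,-0.0075,-0.005],"twist":0},{"gripper":100,"travel":[0.0371,-0.0075,-0.005],"twist":0},{"gripper":100,"travel":[0.0371,-0.0075,-0.005],"twist":0}]' >/dev/null
python3 -m handwheel '[{"gripper":100,"travel":[0.0371,-0.0075,-0.005],"twist":0},{"gripper":100,"travel":[0.0371,-0.0075,-0.005],"twist":0},{"gripper":100,"travel":[0.0371,-0.0075,-0.005],"twist":0},{"gripper":100,"travel":[0.0371,-0.0075,-0.005],"twist":0},{"gripper":100,"travel":[0.0371,-0.0075,-0.005],"twist":0}]'
python3 -m handwheel '[{"gripper":100,"travel":[0.0244,-0.0312,0],"twist":0},{"gripper":100,"travel":[0.0244,-0.0312,0],"twist":0},{"gripper":100,"travel":[0.0244,-0.0312,0],"twist":0},{"gripper":100,"travel":[0.0244,-0.0312,0],"twist":0},{"gripper":100,"travel":[0.0244,-0.0312,0],"twist":0}]'
python3 -m handwheel '[{"gripper":100,"travel":[0.0244,-0.0312,0],"twist":0},{"gripper":100,"travel":[0.0244,-0.0312,0],"twist":0},{"gripper":100,"travel":[0.0244,-0.0312,0],"twist":0},{"gripper":100,"travel":[0.0244,-0.0312,0],"twist":0},{"gripper":100,"travel":[0.0244,-0.0312,0],"twist":0}]'
python3 -m handwheel '[{"gripper":100,"travel":[0.0244,-0.0312,0],"twist":0},{"gripper":100,"travel":[0.0244,-0.0312,0],"twist":0},{"gripper":100,"travel":[0.0244,-0.0312,0],"twist":0},{"gripper":100,"travel":[0.0244,-0.0312,0],"twist":0},{"gripper":100,"travel":[0.0244,-0.0312,0],"twist":0}]'
python3 -c "
from h import *
s=env.state();print(s['time_s'],np.round(s['qpos'],1))"
```

```text
time_s: 4.22
ee_pos: [480.7, 101.8, 455.2]
ee_rot: [180.0, -0.0, 79.7]
force: [1.5, -0.4, 0.0]
gripper_width: 90.9
time_s: 4.63
ee_pos: [347.9, 248.8, 454.9]
ee_rot: [180.0, -0.0, 79.7]
force: [0.2, 0.5, -0.1]
gripper_width: 91.1
time_s: 5.05
ee_pos: [216.0, 396.7, 455.0]
ee_rot: [180.0, -0.0, 79.7]
force: [0.9, 0.4, 0.5]
gripper_width: 91.4
time_s: 5.47
ee_pos: [84.2, 544.7, 454.8]
ee_rot: [180.0, -0.0, 79.7]
force: [1.5, -0.1, -0.5]
gripper_width: 91.2
5.4667 [80.  14.6 87.7 -0.  77.7 90.3]
```

```bash
python3 -m handwheel '[{"gripper":100,"travel":[0,-0.038,0],"twist":0},{"gripper":100,"travel":[0.0415,-0.003,0],"twist":0},{"gripper":100,"travel":[0.0415,-0.003,0],"twist":0},{"gripper":100,"travel":[0.0415,-0.003,0],"twist":0},{"gripper":100,"travel":[0.0415,-0.003,0],"twist":0}]'
python3 -m handwheel '[{"gripper":100,"travel":[0.0415,-0.003,0],"twist":0},{"gripper":100,"travel":[0.0415,-0.003,0],"twist":0},{"gripper":100,"travel":[0.0415,-0.003,0],"twist":0},{"gripper":100,"travel":[0.0415,-0.003,0],"twist":0}]'
python3 -c "
from h import *
s=env.state();print(s['time_s'],np.round(s['qpos'],1))"
```

```text
time_s: 5.88
ee_pos: [65.8, 717.3, 454.8]
ee_rot: [180.0, -0.0, 79.7]
force: [-0.2, 0.4, 0.6]
gripper_width: 91.5
time_s: 6.22
ee_pos: [82.3, 865.3, 454.4]
ee_rot: [180.0, 0.0, 79.7]
force: [-0.2, 2.4, -0.0]
gripper_width: 91.6
6.2167 [ 83.8  51.1  23.3  -0.  105.6  94.1]
```

```bash
python3 -m handwheel '[{"gripper":100,"travel":[0.0415,-0.003,0],"twist":0},{"gripper":100,"travel":[0.0415,-0.003,0],"twist":0},{"gripper":100,"travel":[0.0415,-0.003,0],"twist":0}]'
python3 -c "
from h import *
s=env.state();print(s['time_s'],np.round(s['qpos'],1))"
python3 -m handwheel '[{"gripper":100,"travel":[0.0415,-0.003,0],"twist":0},{"gripper":100,"travel":[0.0415,-0.003,0],"twist":0},{"gripper":100,"travel":[0.0415,-0.003,0],"twist":0}]'
python3 -c "
from h import *
s=env.state();print(s['time_s'],np.round(s['qpos'],1))"
```

```text
time_s: 6.47
ee_pos: [88.0, 910.2, 417.6]
ee_rot: [-179.7, -3.0, 79.7]
force: [-0.8, -0.1, 0.8]
gripper_width: 91.0
6.4667 [ 83.8  58.5  12.4   0.  106.1  94.1]
time_s: 6.72
ee_pos: [91.5, 933.5, 394.2]
ee_rot: [-179.3, -7.9, 79.6]
force: [1.1, -1.0, -1.2]
gripper_width: 91.6
6.7167 [83.7 60.1 12.3  0.1 99.7 94. ]
```

The tool tilts in the wanted direction, fingers forward. I'll tilt it a little more, then back off and check that it stays tilted.

```bash
python3 -m handwheel '[{"gripper":100,"travel":[0.0415,-0.003,0],"twist":0},{"gripper":100,"travel":[0.0415,-0.003,0],"twist":0},{"gripper":100,"travel":[0.0415,-0.003,0],"twist":0}]'
python3 -m handwheel '[{"gripper":100,"travel":[0.0415,-0.003,0],"twist":0},{"gripper":100,"travel":[0.0415,-0.003,0],"twist":0}]'
python3 -m handwheel '[{"gripper":100,"travel":[-0.04,0,0],"twist":0},{"gripper":100,"travel":[-0.04,0,0],"twist":0},{"gripper":100,"travel":[-0.04,0,0],"twist":0}]'
python3 -c "
from h import *
s=env.state();print(s['time_s'],np.round(s['qpos'],1))"
```

```text
time_s: 6.97
ee_pos: [94.5, 953.7, 375.7]
ee_rot: [-178.9, -12.6, 79.6]
force: [-0.3, 0.0, -0.8]
gripper_width: 91.0
time_s: 7.13
ee_pos: [96.3, 965.0, 368.8]
ee_rot: [-178.7, -15.8, 79.5]
force: [-0.0, 0.1, -0.6]
gripper_width: 91.0
time_s: 7.38
ee_pos: [83.0, 895.0, 347.7]
ee_rot: [-178.7, -15.8, 79.5]
force: [0.0, 0.5, 1.7]
gripper_width: 91.1
7.3833 [83.9 48.6 44.1  0.1 71.4 94.3]
```

```bash
cat > t.py <<'E'
from h import *
from scipy.spatial.transform import Rotation as Ro
def tool():
    s=env.state();return s,np.array(s['ee_pos']),Ro.from_euler('xyz',s['ee_rot'],degrees=True).as_matrix()
def go(tgt,local=(16,0,191)):   # travel (m, tool axes) taking tool point `local` to world tgt
    s,o,R=tool();d=R.T@(np.array(tgt)-(o+R@np.array(local)));print('t',s['time_s'],'tip',(o+R@np.array(local)).round(1),'travel m',(d/1000).round(4),'len',round(np.linalg.norm(d)));return d
def face(c): # rear face centre and push dir
    u=np.array([np.cos(c[2]),np.sin(c[2])]);return c[:2]-52.5*u,u
E
python3 - <<'E'
from fit import *
from t import *
c=np.load('c.npy')
for q0 in (1.4,1.4+np.pi):
  r=loc('crate',CR,np.array([323,-187,q0]),{'top':(335,276),'scene':(258,119)})
P=tow(r,CR[0])[:4];print('red corners',P[:,:2].round(0).tolist())
P=tow(r,CR[1])[:4];print('red upper',P[:,:2].round(0).tolist())
fc,u=face(c);s,o,R=tool();print('R',R.round(3).tolist())
st=np.r_[fc-40*u,260];print('standby tip',st)
go(st)
# body corners at standby low
o2=np.r_[fc-40*u,20]-R@[16,0,191]
for y in(-89,89):
  for x in (-38,38): print((o2+R@[x,y,112]).round(0))
E
```

```text
crate single [array([ 317.07 , -186.959,    1.246]), np.float64(0.044)]
crate single [array([ 316.294, -185.931,    1.2  ]), np.float64(0.107)]
crate both [ 317.047 -186.611    1.242] 0.156
crate single [array([ 317.111, -186.199,    4.396]), np.float64(0.027)]
crate single [array([ 318.307, -184.755,    4.394]), np.float64(0.103)]
crate both [ 316.921 -185.937    4.393] 0.132
red corners [[272.0, -116.0], [239.0, -215.0], [362.0, -256.0], [395.0, -156.0]]
red upper [[280.0, -133.0], [255.0, -207.0], [354.0, -239.0], [379.0, -165.0]]
R [[0.175, 0.984, 0.027], [0.944, -0.175, 0.279], [0.279, -0.023, -0.96]]
standby tip [ 491.7656827  -262.04368659  260.        ]
t 7.7833 tip [ 91.2 964.8 174.1] travel m [-1.0645  0.6075 -0.4133] len 1293
[ 393. -319.   83.]
[ 406. -248.  104.]
[ 568. -351.   79.]
[ 581. -279.  100.]
```

```bash
python3 -m handwheel '[{"gripper":100,"travel":[-0.0304,0.0174,-0.0118],"twist":0},{"gripper":100,"travel":[-0.0304,0.0174,-0.0118],"twist":0},{"gripper":100,"travel":[-0.0304,0.0174,-0.0118],"twist":0},{"gripper":100,"travel":[-0.0304,0.0174,-0.0118],"twist":0},{"gripper":100,"travel":[-0.0304,0.0174,-0.0118],"twist":0}]' >/dev/null
python3 -m handwheel '[{"gripper":100,"travel":[-0.0304,0.0174,-0.0118],"twist":0},{"gripper":100,"travel":[-0.0304,0.0174,-0.0118],"twist":0},{"gripper":100,"travel":[-0.0304,0.0174,-0.0118],"twist":0},{"gripper":100,"travel":[-0.0304,0.0174,-0.0118],"twist":0},{"gripper":100,"travel":[-0.0304,0.0174,-0.0118],"twist":0}]' >/dev/null
python3 -m handwheel '[{"gripper":100,"travel":[-0.0304,0.0174,-0.0118],"twist":0},{"gripper":100,"travel":[-0.0304,0.0174,-0.0118],"twist":0},{"gripper":100,"travel":[-0.0304,0.0174,-0.0118],"twist":0},{"gripper":100,"travel":[-0.0304,0.0174,-0.0118],"twist":0},{"gripper":100,"travel":[-0.0304,0.0174,-0.0118],"twist":0}]'
python3 -c "
from t import *
print(env.state()['qpos']);go([491.8,-262,260])"
```

```text
time_s: 9.03
ee_pos: [257.0, 369.7, 392.3]
ee_rot: [-178.8, -16.1, 79.6]
force: [0.2, -1.5, -0.2]
gripper_width: 91.2
[ 50.94491377   4.62481833 110.3124549   11.05476335  51.9394982
  55.33735841]
t 9.0333 tip [265.4 437.6 213.3] travel m [-0.609   0.3441 -0.2314] len 737
```

```bash
python3 -m handwheel '[{"gripper":100,"travel":[-0.0305,0.0172,-0.0130],"twist":0},{"gripper":100,"travel":[-0.0305,0.0172,-0.0130],"twist":0},{"gripper":100,"travel":[-0.0305,0.0172,-0.0130],"twist":0},{"gripper":100,"travel":[-0.0305,0.0172,-0.0130],"twist":0},{"gripper":100,"travel":[-0.0305,0.0172,-0.0130],"twist":0}]' >/dev/null
python3 -m handwheel '[{"gripper":100,"travel":[-0.0305,0.0172,-0.0130],"twist":0},{"gripper":100,"travel":[-0.0305,0.0172,-0.0130],"twist":0},{"gripper":100,"travel":[-0.0305,0.0172,-0.0130],"twist":0},{"gripper":100,"travel":[-0.0305,0.0172,-0.0130],"twist":0},{"gripper":100,"travel":[-0.0305,0.0172,-0.0130],"twist":0}]'
python3 -m handwheel '[{"gripper":100,"travel":[-0.0305,0.0172,-0.0110],"twist":0},{"gripper":100,"travel":[-0.0305,0.0172,-0.0110],"twist":0},{"gripper":100,"travel":[-0.0305,0.0172,-0.0110],"twist":0},{"gripper":100,"travel":[-0.0305,0.0172,-0.0110],"twist":0},{"gripper":100,"travel":[-0.0305,0.0172,-0.0110],"twist":0}]' >/dev/null
python3 -m handwheel '[{"gripper":100,"travel":[-0.0305,0.0172,-0.0110],"twist":0},{"gripper":100,"travel":[-0.0305,0.0172,-0.0110],"twist":0},{"gripper":100,"travel":[-0.0305,0.0172,-0.0110],"twist":0},{"gripper":100,"travel":[-0.0305,0.0172,-0.0110],"twist":0},{"gripper":100,"travel":[-0.0305,0.0172,-0.0110],"twist":0}]'
python3 -c "
from t import *
print(env.state()['qpos']);go([491.8,-262,100]);go([491.8,-262,20])"
```

```text
time_s: 9.87
ee_pos: [370.1, 13.4, 430.6]
ee_rot: [-179.0, -15.9, 79.6]
force: [0.9, -0.5, -0.1]
gripper_width: 91.1
time_s: 10.7
ee_pos: [482.8, -336.2, 448.5]
ee_rot: [-178.9, -15.7, 79.6]
force: [0.6, 0.7, 0.5]
gripper_width: 91.2
[-39.19284768  20.19278334  81.30017568  13.21050803  87.26251051
 -30.56594342]
t 10.7 tip [ 491.4 -269.5  269. ] travel m [-0.0386  0.0022  0.1647] len 169
t 10.7 tip [ 491.4 -269.5  269. ] travel m [-0.0603  0.0036  0.2417] len 249
```

```bash
python3 -m handwheel '[{"gripper":100,"travel":[-0.0075,0.0004,0.0302],"twist":0},{"gripper":100,"travel":[-0.0075,0.0004,0.0302],"twist":0},{"gripper":100,"travel":[-0.0075,0.0004,0.0302],"twist":0},{"gripper":100,"travel":[-0.0075,0.0004,0.0302],"twist":0},{"gripper":100,"travel":[-0.0075,0.0004,0.0302],"twist":0}]'
python3 -m handwheel '[{"gripper":100,"travel":[-0.0075,0.0004,0.0302],"twist":0},{"gripper":100,"travel":[-0.0075,0.0004,0.0302],"twist":0},{"gripper":100,"travel":[-0.0075,0.0004,0.0285],"twist":0},{"gripper":100,"travel":[0,0,0],"twist":0}]'
python3 - <<'E'
from t import *
go([491.8,-262,20])
s,o,R=tool();print(s['force'],R.round(3).tolist())
c=np.load('c.npy');fc,u=face(c);print('forward dir in tool',(R.T@np.r_[u,0]).round(3));go(np.r_[fc,20])
f=snap('scene');g=snap('top')
a=cv2.resize(f['frame'][40:240,130:330],(400,400));b=cv2.resize(g['frame'][100:300,220:420],(400,400))
cv2.imwrite('pics/g.png',np.hstack([a,b])[:,:,::-1])
E
```

```text
time_s: 11.12
ee_pos: [482.4, -329.4, 291.3]
ee_rot: [-178.9, -15.7, 79.6]
force: [0.6, -0.7, -1.1]
gripper_width: 91.2
time_s: 11.45
ee_pos: [480.6, -325.3, 195.3]
ee_rot: [-178.3, -16.0, 79.5]
force: [-0.2, 0.0, 0.6]
gripper_width: 91.3
t 11.45 tip [ 487.5 -257.4   16.2] travel m [-0.0025  0.005  -0.0049] len 7
[-0.23748549  0.00492948  0.56472537] [[0.176, 0.984, 0.021], [0.945, -0.175, 0.276], [0.276, -0.028, -0.961]]
forward dir in tool [0.961 0.003 0.276]
t 11.45 tip [ 487.5 -257.4   16.2] travel m [0.0359 0.005  0.0061] len 37
```

View pics/g.png

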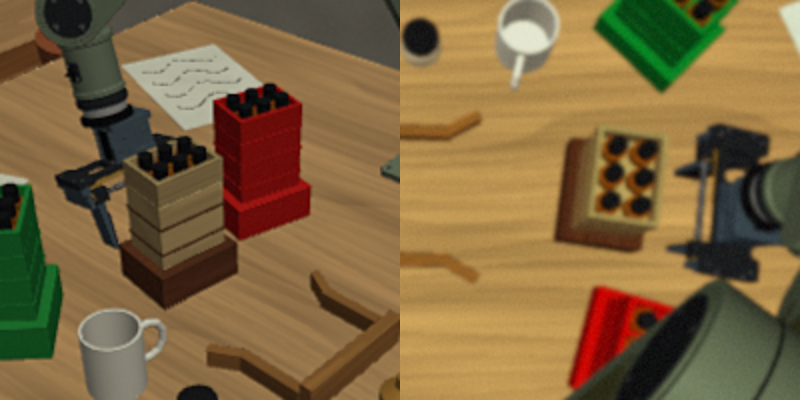

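```bash
python3 -m handwheel '[{"gripper":100,"travel":[0.0105,0.005,0.001],"twist":0},{"gripper":100,"travel":[0.010,0,0.0025],"twist":0},{"gripper":100,"travel":[0.0058,0,0.0016],"twist":0},{"gripper":100,"travel":[0.0038,0,0.0011],"twist":0},{"gripper":100,"travel":[0.0029,0,0.0008],"twist":0}]'
python3 -m handwheel '[{"gripper":100,"travel":[0.0029,0,0.0008],"twist":0},{"gripper":100,"travel":[0.0029,0,0.0008],"twist":0},{"gripper":100,"travel":[0.0029,0,0.0008],"twist":0},{"gripper":100,"travel":[0.0038,0,0.0011],"twist":0},{"gripper":100,"travel":[0.0038,0,0.0011],"twist":0}]'
python3 - <<'E'
from t import *
c=np.load('c.npy');fc,u=face(c);go(np.r_[fc,20]);print(tool()[0]['force'],tool()[0]['torque'])
E
```

```text
time_s: 11.97
ee_pos: [491.5, -291.8, 203.0]
ee_rot: [-178.8, -15.8, 79.6]
force: [0.6, -0.4, -0.1]
gripper_width: 91.0
time_s: 12.38
ee_pos: [494.5, -278.2, 203.0]
ee_rot: [-178.9, -15.5, 79.7]
force: [-2.9, -8.6, 3.3]
gripper_width: 91.0
t 12.3833 tip [ 502.9 -212.3   23.2] travel m [-0.0114 -0.0021  0.0002] len 12
[-2.89461838 -8.63181153  3.27737342] [-1.58479324  0.43498373  0.11835247]
```

```bash
python3 -m handwheel '[{"gripper":100,"travel":[0.0055,-0.0007,0.0017],"twist":-0.0085},{"gripper":100,"travel":[0.0077,-0.0009,0.0023],"twist":-0.0085},{"gripper":100,"travel":[0.0077,-0.0008,0.0023],"twist":-0.0085},{"gripper":100,"travel":[0.0077,-0.0007,0.0023],"twist":-0.0085},{"gripper":100,"travel":[0.0077,-0.0007,0.0023],"twist":-0.0085}]'
python3 -m handwheel '[{"gripper":100,"travel":[0.0077,-0.0006,0.0023],"twist":-0.0085},{"gripper":100,"travel":[0.0077,-0.0005,0.0023],"twist":-0.0085},{"gripper":100,"travel":[0.0077,-0.0005,0.0023],"twist":-0.0085},{"gripper":100,"travel":[0.0077,-0.0004,0.0023],"twist":-0.0085},{"gripper":100,"travel":[0.0055,-0.0003,0.0017],"twist":-0.0085}]'
cat > look.py <<'E'
from fit import *
from t import *
b=np.load('b.npy');c0=np.load('c.npy')
s,o,R=tool();tip=o+R@[16,0,191]
f=snap('top')
q0=np.r_[tip[:2]+52*np.array([np.cos(1.48),np.sin(1.48)]),1.48]
uv={'top':p(f,np.r_[q0[:2],90]),'scene':p(snap('scene'),np.r_[q0[:2],90])}
c=loc('crate',CR,q0,uv);np.save('c.npy',c)
print('rel crate',rel(b,c).round(3));fc,u=face(c);print('tip rel',rel(b,np.r_[tip[:2],np.arctan2(R[1,0],R[0,0])]).round(3),'tip z',tip[2].round(1),'finger tip z',[(o+R@[16,y,191])[2].round(1) for y in(-52,52)])
ub=np.r_[np.cos(b[2]),np.sin(b[2]),0];print('bay fwd in tool',(R.T@ub).round(3),'left',(R.T@np.r_[-ub[1],ub[0],0]).round(3),'F',np.round(s['force'],1),s['time_s'])
E
python3 look.py
```

```text
time_s: 12.8
ee_pos: [497.3, -239.9, 202.4]
ee_rot: [-179.7, -15.5, 82.1]
force: [1.0, -8.6, 2.1]
gripper_width: 91.2
time_s: 13.22
ee_pos: [499.5, -201.5, 201.7]
ee_rot: [179.6, -15.6, 84.7]
force: [0.1, -8.9, 1.8]
gripper_width: 91.2
crate single [array([511.355, -82.546,   1.476]), np.float64(0.045)]
crate single [array([511.921, -80.497,   1.47 ]), np.float64(0.027)]
crate both [511.424 -81.882   1.475] 0.08
rel crate [-1.5821e+02 -1.0010e+00 -4.3000e-02]
tip rel [-2.11576e+02  7.44000e-01 -4.00000e-02] tip z 22.0 finger tip z [np.float64(21.7), np.float64(22.4)]
bay fwd in tool [ 0.962 -0.042  0.268] left [-0.039 -0.999 -0.017] F [ 0.1 -8.9  1.8] 13.2167
```

```bash
python3 -m handwheel '[{"gripper":100,"travel":[0.0058,-0.0003,0.0016],"twist":-0.0085},{"gripper":100,"travel":[0.0077,-0.0003,0.0022],"twist":-0.0085},{"gripper":100,"travel":[0.0077,-0.0002,0.0022],"twist":-0.0085},{"gripper":100,"travel":[0.0077,-0.0001,0.0022],"twist":-0.0085},{"gripper":100,"travel":[0.0077,0,0.0022],"twist":-0.0085}]'
python3 -m handwheel '[{"gripper":100,"travel":[0.0077,0,0.0022],"twist":0},{"gripper":100,"travel":[0.0077,0,0.0022],"twist":0},{"gripper":100,"travel":[0.0077,0,0.0022],"twist":0},{"gripper":100,"travel":[0.0077,0,0.0022],"twist":0},{"gripper":100,"travel":[0.0058,0,0.0016],"twist":0}]'
python3 look.py
```

```text
time_s: 14.03
ee_pos: [500.8, -163.1, 201.1]
ee_rot: [179.2, -15.7, 87.2]
force: [-0.5, -8.1, 2.3]
gripper_width: 91.2
time_s: 14.45
ee_pos: [502.6, -124.8, 201.1]
ee_rot: [179.2, -15.7, 87.2]
force: [-0.7, -8.6, 2.8]
gripper_width: 91.2
crate single [array([510.773,  -5.041,   1.519]), np.float64(0.026)]
crate single [array([511.101,  -3.51 ,   1.559]), np.float64(0.04)]
crate both [510.833  -4.367   1.528] 0.07
rel crate [-8.0832e+01  3.6390e+00  9.0000e-03]
tip rel [-1.3429e+02  3.1920e+00  3.0000e-03] tip z 21.6 finger tip z [np.float64(20.9), np.float64(22.3)]
bay fwd in tool [ 0.962 -0.     0.271] left [ 0.003 -1.    -0.013] F [-0.7 -8.6  2.8] 14.45
```

```bash
python3 -m handwheel '[{"gripper":100,"travel":[0.0058,0.0003,0.0016],"twist":0},{"gripper":100,"travel":[0.0077,0.0004,0.0022],"twist":0},{"gripper":100,"travel":[0.0077,0.0005,0.0022],"twist":0},{"gripper":100,"travel":[0.0077,0.0005,0.0022],"twist":0},{"gripper":100,"travel":[0.0077,0.0005,0.0022],"twist":0}]'
python3 -m handwheel '[{"gripper":100,"travel":[0.0077,0.0004,0.0022],"twist":0},{"gripper":100,"travel":[0.0077,0.0004,0.0022],"twist":0},{"gripper":100,"travel":[0.0077,0.0004,0.0022],"twist":0},{"gripper":100,"travel":[0.0038,0,0.0011],"twist":0},{"gripper":100,"travel":[0.0019,0,0.0005],"twist":0}]'
python3 look.py
python3 -c "
from h import *
f=snap('scene');g=snap('top')
a=cv2.resize(f['frame'][70:270,170:370],(400,400));b=cv2.resize(g['frame'][100:300,160:360],(400,400))
cv2.imwrite('pics/i.png',np.hstack([a,b])[:,:,::-1])"
```

```text
time_s: 15.17
ee_pos: [506.8, -87.1, 201.0]
ee_rot: [179.2, -15.7, 87.2]
force: [-1.0, -9.2, 1.8]
gripper_width: 91.2
time_s: 15.58
ee_pos: [509.6, -56.9, 201.0]
ee_rot: [179.2, -15.8, 87.2]
force: [-1.1, -9.8, 3.1]
gripper_width: 91.4
crate single [array([517.632,  61.965,   1.51 ]), np.float64(0.044)]
crate single [array([509.243,  56.405,   1.499]), np.float64(0.092)]
crate both [517.094  61.833   1.508] 0.143
rel crate [-1.4395e+01  8.4600e-01 -1.0000e-02]
tip rel [-6.6019e+01 -1.4000e-01  4.0000e-03] tip z 21.5 finger tip z [np.float64(20.9), np.float64(22.2)]
bay fwd in tool [0.962 0.    0.272] left [ 0.004 -1.    -0.012] F [-1.1 -9.8  3.1] 15.5833
```

View pics/i.png

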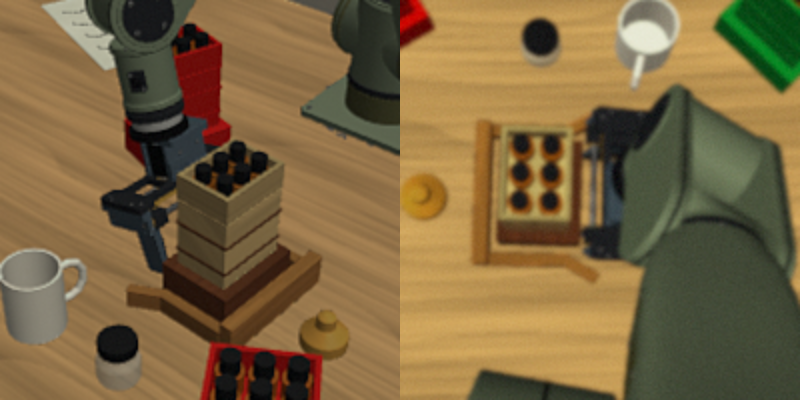

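The crate is upright between the rails with about 13 mm still to go. The mug, ink pot and paperweight haven't moved. I'll push slowly until the force rises at the back rail.

```bash
python3 -m handwheel '[{"gripper":100,"travel":[0.0029,0,0.0008],"twist":0},{"gripper":100,"travel":[0.0029,0,0.0008],"twist":0},{"gripper":100,"travel":[0.0024,0,0.0007],"twist":0}]'
python3 -m handwheel '[{"gripper":100,"travel":[0.0019,0,0.0005],"twist":0},{"gripper":100,"travel":[0.0014,0,0.0004],"twist":0}]'
python3 -m handwheel '[{"gripper":100,"travel":[0.0012,0,0.0003],"twist":0},{"gripper":100,"travel":[0,0,0],"twist":0}]'
```

```text
time_s: 16.23
ee_pos: [510.0, -48.8, 201.0]
ee_rot: [179.2, -15.8, 87.2]
force: [-0.4, -8.9, 3.0]
gripper_width: 91.2
time_s: 16.4
ee_pos: [510.2, -45.5, 201.0]
ee_rot: [179.2, -15.7, 87.2]
force: [-1.6, -13.3, 3.5]
gripper_width: 91.1
time_s: 16.57
ee_pos: [510.4, -45.0, 201.2]
ee_rot: [179.1, -15.6, 87.3]
force: [-1.2, -13.7, 3.7]
gripper_width: 91.1
```

```bash
python3 -m handwheel '[{"gripper":100,"travel":[0.0015,0,0.0004],"twist":0},{"gripper":100,"travel":[0,0,0],"twist":0}]'
python3 -m handwheel '[{"gripper":100,"travel":[0.0015,0,0.0004],"twist":0},{"gripper":100,"travel":[0,0,0],"twist":0}]'
python3 look.py
```

```text
time_s: 16.73
ee_pos: [510.7, -44.2, 201.4]
ee_rot: [179.1, -15.5, 87.4]
force: [-1.1, -18.6, 5.1]
gripper_width: 91.4
time_s: 16.9
ee_pos: [510.7, -43.6, 201.5]
ee_rot: [179.0, -15.3, 87.5]
force: [-1.9, -24.2, 6.1]
gripper_width: 91.2
crate single [array([519.601,  72.863,   1.541]), np.float64(0.03)]
crate single [array([510.986,  68.96 ,   1.575]), np.float64(0.148)]
crate both [518.519  72.917   1.544] 0.192
rel crate [-3.251e+00  2.000e-03  2.500e-02]
tip rel [-5.4007e+01 -1.0350e+00  8.0000e-03] tip z 21.6 finger tip z [np.float64(20.7), np.float64(22.4)]
bay fwd in tool [0.964 0.004 0.265] left [ 0.008 -1.    -0.015] F [ -1.9 -24.2   6.1] 16.9
```

```bash
python3 -m handwheel '[{"gripper":100,"travel":[0.0015,0,0.0004],"twist":0},{"gripper":100,"travel":[0.0008,0,0.0002],"twist":0},{"gripper":100,"travel":[0,0,0],"twist":0}]'
python3 - <<'E'
from t import *
from fit import rel
s,o,R=tool();b=np.load('b.npy');print(s['torque'])
for y in(-52,52):
  q=o+R@[16,y,191];print(rel(b,np.r_[q[:2],0]).round(2))
f=snap('top');g=snap('scene')
a=cv2.resize(f['frame'][145:245,185:285],(400,400),interpolation=cv2.INTER_CUBIC);c=cv2.resize(g['frame'][160:260,220:320],(400,400),interpolation=cv2.INTER_CUBIC)
cv2.imwrite('pics/j.png',np.hstack([a,c])[:,:,::-1])
E
```

```text
time_s: 17.45
ee_pos: [510.7, -42.7, 201.7]
ee_rot: [179.0, -15.1, 87.6]
force: [-4.1, -33.3, 8.5]
gripper_width: 91.2
[-5.43393756  1.42933358  0.39885169]
[-54.02  50.9   -1.52]
[-53.51 -53.08  -1.52]
```

View pics/j.png

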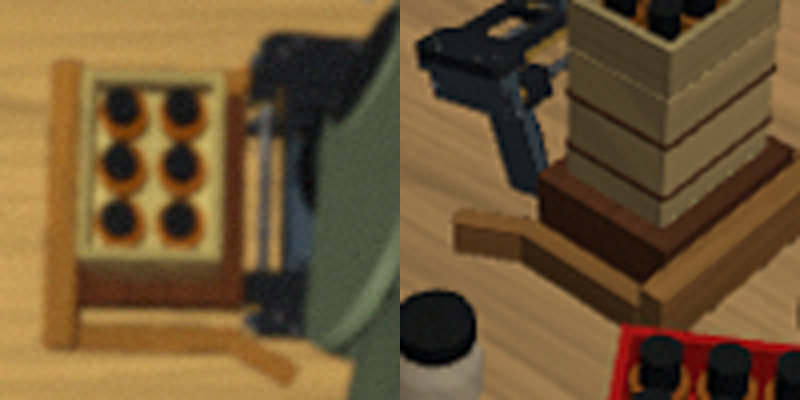

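The plinth is flat against the back rail and the push stalled at 33 N. Now I'll draw the hand back and up.

```bash
python3 -m handwheel '[{"gripper":100,"travel":[-0.003,0,-0.0008],"twist":0},{"gripper":100,"travel":[-0.003,0,-0.0008],"twist":0},{"gripper":100,"travel":[-0.006,0,-0.0017],"twist":0},{"gripper":100,"travel":[-0.012,0,-0.0033],"twist":0},{"gripper":100,"travel":[-0.024,0,-0.0066],"twist":0}]'
python3 -m handwheel '[{"gripper":100,"travel":[-0.03,0,-0.0083],"twist":0},{"gripper":100,"travel":[-0.03,0,-0.0083],"twist":0},{"gripper":100,"travel":[-0.03,0,-0.0083],"twist":0},{"gripper":100,"travel":[0,0,-0.035],"twist":0},{"gripper":100,"travel":[0,0,-0.035],"twist":0}]'
python3 -m handwheel '[{"gripper":100,"travel":[0,0,-0.035],"twist":0},{"gripper":100,"travel":[0,0,-0.035],"twist":0},{"gripper":100,"travel":[0,0,-0.035],"twist":0},{"gripper":100,"travel":[0,0,-0.02],"twist":0},{"gripper":100,"travel":[0,0,0],"twist":0}]'
python3 - <<'E'
from fit import *
b=np.load('b.npy');c=loc('crate',CR,np.array([518,76,1.52]),{'top':p(snap('top'),[518,76,90]),'scene':p(snap('scene'),[518,76,90])});print(rel(b,c))
f=snap('top');g=snap('scene')
for t in('mug','inkpot','paperweight'):
  for r in env.pinpoint('scene',t)[:1]: print(t,w(g,r['uv'],0).round(0))
a=cv2.resize(f['frame'],(400,300));d=cv2.resize(g['frame'],(400,300));e=cv2.resize(f['frame'][145:245,185:285],(400,400),interpolation=cv2.INTER_CUBIC);h=cv2.resize(g['frame'][140:240,220:320],(400,400),interpolation=cv2.INTER_CUBIC)
cv2.imwrite('pics/k.png',np.vstack([np.hstack([a,d]),np.hstack([e,h])[:300]])[:,:,::-1])
E
```

```text
time_s: 17.97
ee_pos: [507.3, -86.6, 200.4]
ee_rot: [179.4, -16.0, 87.2]
force: [-0.2, 0.8, 0.0]
gripper_width: 91.2
time_s: 18.38
ee_pos: [500.0, -201.3, 265.9]
ee_rot: [179.7, -16.1, 86.9]
force: [0.5, -0.0, 0.1]
gripper_width: 91.3
time_s: 18.8
ee_pos: [498.1, -235.2, 392.1]
ee_rot: [178.8, -15.7, 87.2]
force: [-0.1, -1.1, -0.0]
gripper_width: 91.0
crate single [array([518.92 ,  72.739,   1.525]), np.float64(0.048)]
crate single [array([508.651,  67.312,   1.566]), np.float64(0.142)]
crate both [518.615  72.885   1.529] 0.207
[-3.27885335 -0.09523349  0.01097632]
mug [718. -73.  -0.]
inkpot [725.  61.   0.]
paperweight [535. 223.   0.]
```

View pics/k.png

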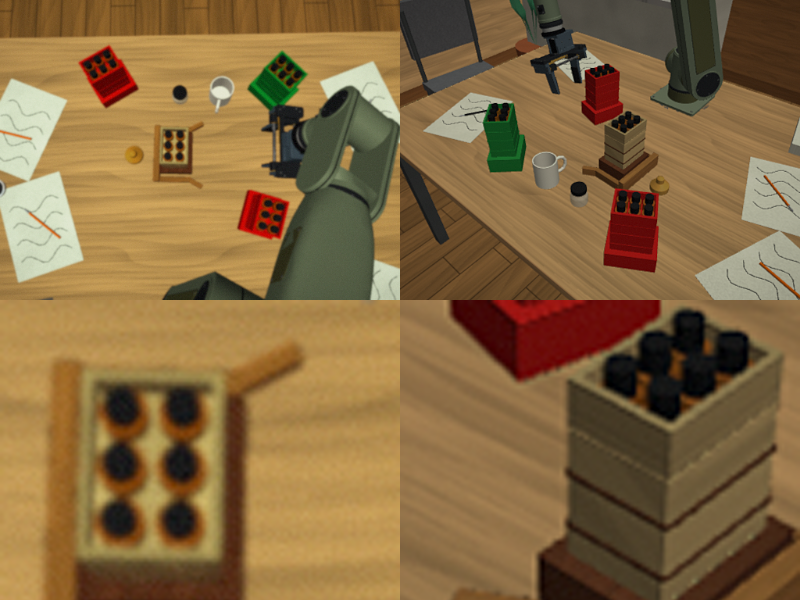

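```bash
python3 -c "
from workcell import env
print(env.job_done(), env.state()['time_s'])"
```

```text
the job is handed in; nothing more can be done
the job is handed in; nothing more can be done
```

The crate is home in the bay, standing upright and square against the back rail. The hand is clear, and I handed the job in at about 19 s of the 50 s.

- **How it was pushed:** With the tool vertical, the gripper's body would have hit the crate's upper part. I first leaned the tool back about 16° by driving the arm to the edge of its reach, away from the scene. Both open fingertips then pushed low on the plinth (about 21 mm up), turning the crate about 7° to line up with the bay.
- **Is it home:** The push took about 9 N while sliding. At the rail the crate stopped and the force climbed to 33 N. The close-up pictures show no gap at the back rail, with the crate centred between the side rails and standing level.
- **The mug, ink pot and paperweight:** They look unmoved in the last picture. The re-measured positions differ from the first by up to about 13 mm, which I put down to noise in single detections.
- **Check that disagreed:** The final position fit put the crate about 3 mm short of home, turned 0.01 rad. The rail hides part of the plinth, so I trusted the force stall and the close-ups instead.

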